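# Put the microscope accessories away after class

## Robot

A 6-joint arm with a two-finger parallel gripper is mounted at the origin on the work surface. World frame = base frame: x ahead of the robot, y to its left, z up, the work surface at z = 0. Lengths are in m, angles in rad, forces in N, time in s.
With the tool pointing down it reaches from about 0.425 to 1.125 m from the base axis. Payload 14.9 kg.
Tool frame: the origin (TCP) lies between the finger pads; the fingertips stand 14 mm ahead of it and the grasp point (between the pads) lies 5 mm behind it (r.tip_reach is the distance from the TCP to the fingertips, in m); z points along the fingers, y is the line along which they close (so a half turn about z gives the same grasp; the last joint's range is limited). The gripper opens to 91 mm and grips with 3 to 60 N. Pads are 32 mm wide; open, the fingers measure 118 mm over their backs; the gripper's body (76 mm by 178 mm) begins 60 mm behind the grasp point.
Start: joints at [1.188, 0.379, 1.734, -0, 1.028, -0.033], TCP at [0.24, 0.658, 0.228] pointing down, gripper open.
Joint ranges: [-2.77, 2.77], [-0.74, 2.19], [0, 2.66], [-1.06, 4.2], [0.31, 2.87], [-3.08, 3.08]. Speed limits (rad/s): [1.89, 1.89, 2.39, 3.14, 3.14, 3.14].

## Interface

Orientations are given as a unit quaternion [x, y, z, w].
In Python, from workcell import r gives the robot as it stands.
- The arm moves only by the tool servo_tool, never from a script. Its argument "steps" is a list of rows, each a list of 2 entries, a list of its own where there are three numbers: the shift along the world's x, y, z normalised to -1 to 1, where 1 is 0.1 m, then the turn about the world's z normalised to -1 to 1, where 1 is 90 degrees. A call has 1 to 20 rows; each row is the pose to reach, as a shift and turn from the pose commanded when the call began; what a row does not reach only later rows make up. A row lasts 1/10 s, in which the tool goes at most 50 mm and 8.59 degrees, less where a joint would pass 70% of its speed; a pose out of reach is approached as far as the arm can. A call with a number of a shift or a turn outside -1 to 1 is refused whole. A call with a gripper value outside its range is refused whole. "jaw" is the opening, from -1 (shut) to 1 (fully open), set as the call begins (left out, the last holds). The fingers move at their own pace and stop on an object; "grip_force" is the grip in N (left out, the last holds). Time passes only in rows, so rows that repeat a pose let the fingers close. It gives the time, the measured TCP pose, the force, the opening and the grip force at its end, in the units of the state.
- r.sense(): the state, without advancing time (a new reading comes with each control period).
- r.read_camera(name): name is "scene" or "side" or "wrist"; returns the picture (420x560x3 uint8, blue, green, red); there is no depth.
- r.get_calibration(name): a dict with "K" (3x3 intrinsics, pixels), "D" ([k1, k2, p1, p2, k3] as OpenCV has them; the pictures are not rectified), "cam_to_world" (4x4, takes a point from camera to world coordinates); the wrist camera has in their place "mount" (4x4, takes a point from camera to tool coordinates, whose origin is the TCP and whose axes are the flange's). Camera axes: x right, y up, looking along -z (the intrinsics and any distortion apply to the point x, -y, -z); pixel columns grow to the right and rows downward; lengths in m; the calibration is good to about 2 mm. A picture is of the moment at which its call begins: read the wrist's pose just before it. get_calibration takes no time and is no camera call.
- r.close_job(): hands the job in; it is judged then, once.
Trained networks look in the newest picture that a camera, given by its name, has taken for a name from the list of things; names that differ only in an ending like _2 or _b are one class to them, and where a whole thing is asked for, a point or a joint stands for the part that bears it (a point fixed in the world has none). Each returns a list of dicts, best first, with "conf" (0 to 1); they miss things now and then, are a little off and sometimes report something else, mostly with a low value. They report only what shows in the picture. A call takes as long as a camera call. They do not tell look-alikes from the thing itself.
- r.find_in(camera, target): "position" ([column, row] in pixels, amid what is visible of it).
- r.outline_of(camera, target): "pixels" (420x560 bool, what is visible of it) and "position" ([column, row] in pixels, amid what is visible of it).
- r.pinpoint(camera, target): "position" ([column, row] in pixels: a listed point, or the origin of a listed thing).
The state is a dict: "time": time; "q": joint angles; "joint_vel": joint speeds; "effort": joint torques, N m; "position": TCP position; "tool_rot": TCP orientation; "contact_force": force on the tool from outside, world axes, zero at the start; "moment": the same for the moment, N m; "opening": finger opening in m; "grip_force": force on a finger pad.
Only numpy, scipy, OpenCV 4.12 (cv2) and the standard library are available. Lean on these libraries where they do the work, as an engineer would, in place of code of your own. Each camera call takes 0.05 s, during which the arm holds its last target. There are 200 camera calls.

## Task

Class is over: put the loose microscope parts away, each standing upright in the hole or bay for its kind. The two eyepieces go into the grey tray with the two square bays and the two objectives into the black block with the two round holes, one to a bay or hole and either way round, and the oil bottle goes into the empty hole of the wooden rack beside the bottle already there. Set them down gently without dropping or toppling any of them, let go of them all, and leave the rack's other bottle and the small glass dish where they are.

Things in the scene. Friction and masses are not known exactly. Their poses are not given: they have to be found in the camera images.
- long_objective: the longer of two steel microscope objectives, 58 mm tall: brass thread 25 mm across from 0 to 5 mm up, barrel 34 mm across from 5 to 40 mm up, black band near its top (grip the barrel), then a cone narrowing to a 12 mm nose. 80 to 150 g. It is round and stands upright on the bench at the start, origin at the centre of its underside, z up its axis; its turn about z does not matter.
- short_objective: the shorter, stubby steel objective, 40 mm tall: brass thread 25 mm across from 0 to 5 mm up, barrel 34 mm across from 5 to 32 mm up, black band near its top (grip the barrel), then 27 mm across to its flat top. 50 to 95 g. It is round and stands upright on the bench at the start, origin at the centre of its underside, z up its axis; its turn about z does not matter.
- tall_eyepiece: the taller of two eyepieces, 68 mm tall: steel tube 30 mm across from 0 to 24 mm up, black body 50 mm across from 24 to 54 mm up (grip this), flared rubber eyecup up to 48 mm across above. 75 to 135 g. It is round and stands upright on the bench at the start, origin at the centre of its underside, z up its axis; its turn about z does not matter.
- flat_eyepiece: the shorter eyepiece, with a flat top and no eyecup, 46 mm tall: steel tube 30 mm across from 0 to 22 mm up, black body 42 mm across from 22 to 46 mm up with a narrow steel band (grip this). 50 to 95 g. It is round and stands upright on the bench at the start, origin at the centre of its underside, z up its axis; its turn about z does not matter.
- oil_bottle: amber glass bottle of immersion oil with a paper band and a black cap, closed, 84 mm tall: body 37 mm across up to 54 mm (grip this), cap 24 mm across from 65 to 84 mm up. 45 to 80 g. It is round and stands upright on the bench at the start, origin at the centre of its underside, z up its axis; its turn about z does not matter.
- eyepiece_tray: grey plastic tray, fixed, 68 mm (its x) by 132 mm (its y), 16 mm high, walls 4 mm thick, with a wall across the middle making two square bays 60 mm wide with grey felt on their floors, for the eyepieces. Origin under its centre on the bench, z up. Bay centres at x = 0, y = +32 mm and -32 mm in its frame, floor 4 mm above the origin.
- objective_block: black plastic block, fixed, 68 mm (its x) by 130 mm (its y), 16 mm high, with two blind round holes 54 mm across with grey felt on their floors, for the objectives. Origin under its centre on the bench, z up. Hole centres at x = 0, y = +30.5 mm and -30.5 mm in its frame, hole floor 4 mm above the origin (holes 12 mm deep).
- bottle_rack: light wooden rack block, fixed, 76 mm (its x) by 142 mm (its y), 22 mm high, with two blind round holes 56 mm across. Origin under its centre on the bench, z up. Hole centres at x = 0, y = +33 mm (taken by the stain bottle) and y = -33 mm (empty, for the oil bottle) in its frame, hole floor 6 mm above the origin (holes 16 mm deep).
- stain_bottle: amber bottle like the oil bottle in shape and size but with a white cap, standing loose in the rack's hole at +y. It stays there. Origin at the centre of its underside.
- glass_dish: small square covered dish of clear glass with a specimen in it, 42 by 42 mm, 16 mm high, loose on the bench among the parts. It stays where it is. Origin at the centre of its underside.
There are look-alikes about, which are no part of the job. What is shaped like the bottle_rack but purple is not meant.

How it is judged:
By the outcome, as a careful person would: the job done as asked, in the order asked, and still so for the second after the job is handed in, with the robot touching nothing.
It also fails if it takes over 112 s, if anything falls off the work surface, if the arm or the gripper's body presses on something with over 40 N, if the wrist force passes 120 N, or if a joint passes its speed limit or range.

## Working session

There is one attempt and no reset: what is moved stays moved. The work goes in short steps, Python scripts to look and compute and a tool call to move; the robot and the scene stay as the last step left them, time stands still between calls to the robot, and variables do not carry over. Pictures are saved under pics/ and viewed, at most 14 in all, crops included, and the job is handed in when it is done.

Besides the shell and the picture viewer there is one more tool, called after "Emit:" by a JSON object that holds its "op" and its "data". servo_tool: Moves the arm, as the interface text tells. Its arguments: {"type":"object","properties":{"steps":{"type":"array","items":{"type":"array"}},"jaw":{"type":"number"},"grip_force":{"type":"number"}},"required":["steps"]}

```bash
mkdir -p pics; ls
cat > h.py <<'E'
import numpy as np, cv2
from workcell import r
from scipy.spatial.transform import Rotation as R
def cam(n):
    c=r.get_calibration(n); 
    if 'cam_to_world' in c: T=np.array(c['cam_to_world'])
    else:
        s=r.sense(); W=np.eye(4); W[:3,:3]=R.from_quat(s['tool_rot']).as_matrix(); W[:3,3]=s['position']; T=W@np.array(c['mount'])
    return np.array(c['K'],float),np.array(c['D'],float),T
def ray(c,uv):
    K,D,T=c; p=cv2.undistortPoints(np.array([[uv]],float),K,D)[0,0]
    d=T[:3,:3]@np.array([p[0],-p[1],-1]); return T[:3,3],d/np.linalg.norm(d)
def onz(c,uv,z):
    o,d=ray(c,uv); return o+d*(z-o[2])/d[2]
def proj(c,P):
    K,D,T=c; P=np.atleast_2d(P); q=(P-T[:3,3])@T[:3,:3]; q=q*[1,-1,-1]
    return cv2.projectPoints(q,np.zeros(3),np.zeros(3),K,D)[0][:,0]
def tri(rays):
    A=0;b=0
    for o,d in rays:
        M=np.eye(3)-np.outer(d,d); A=A+M; b=b+M@o
    x=np.linalg.solve(A,b); return x,max(np.linalg.norm(np.cross(x-o,d)) for o,d in rays)
E
python3 - <<'E'
from h import *
T=["long_objective","short_objective","tall_eyepiece","flat_eyepiece","oil_bottle","eyepiece_tray","objective_block","bottle_rack","stain_bottle","glass_dish"]
C={}
for n in ("scene","side","wrist"):
    cv2.imwrite(f'pics/{n}0.png',r.read_camera(n)); C[n]=cam(n)
for t in T:
    D={}
    for n in ("scene","side"):
        D[n]=r.pinpoint(n,t)[:3]
        print(t,n,[(np.round(x['position']).astype(int).tolist(),round(x['conf'],2),np.round(onz(C[n],x['position'],0)[:2],3).tolist()) for x in D[n]])
    if D['scene'] and D['side']: print('   tri',[np.round(v,3) for v in tri([ray(C[n],D[n][0]['position']) for n in D])])
print(r.sense())
E
```

```text
pics
long_objective scene [([256, 218], 0.6, [0.54, -0.092])]
long_objective side [([281, 188], 0.65, [0.525, -0.102]), ([282, 394], 0.58, [0.492, 0.406])]
   tri [array([ 0.526, -0.117, -0.023]), np.float64(0.004)]
short_objective scene [([261, 186], 0.71, [0.456, -0.19])]
short_objective side [([309, 164], 0.58, [0.456, -0.189])]
   tri [array([ 0.456, -0.19 , -0.001]), np.float64(0.0)]
tall_eyepiece scene [([226, 161], 0.75, [0.475, -0.343]), ([300, 265], 0.65, [0.548, 0.104])]
tall_eyepiece side [([266, 256], 0.68, [0.545, 0.101]), ([276, 190], 0.17, [0.537, -0.097])]
   tri [array([0.601, 0.113, 0.249]), np.float64(0.144)]
flat_eyepiece scene [([354, 264], 0.89, [0.441, 0.183])]
flat_eyepiece side [([311, 293], 0.59, [0.442, 0.188])]
   tri [array([0.442, 0.186, 0.   ]), np.float64(0.002)]
oil_bottle scene [([297, 224], 0.79, [0.468, -0.009])]
oil_bottle side [([300, 222], 0.57, [0.473, -0.002])]
   tri [array([ 0.473, -0.001,  0.006]), np.float64(0.003)]
eyepiece_tray scene [([229, 270], 0.98, [0.694, 0.013])]
eyepiece_tray side [([205, 221], 0.62, [0.696, 0.011])]
   tri [arra
[... 856 characters left out ...]
t64(0.003)]
{'time': 1.15, 'q': array([ 1.18767822e+00,  3.78868990e-01,  1.73421423e+00, -1.60425510e-05,
        1.02850144e+00, -3.33294567e-02]), 'joint_vel': array([ 0.00250668, -0.0013099 ,  0.00013804, -0.00086301,  0.00087657,
        0.00028294]), 'effort': array([ 3.07175906e-03, -7.63702512e+01, -4.34755325e+01,  6.51185866e-02,
        3.90965457e-02, -7.45268653e-05]), 'position': array([0.23991998, 0.65760755, 0.2279464 ]), 'tool_rot': array([1.74000001e-01, 9.84745652e-01, 2.48573910e-06, 7.54733493e-06]), 'contact_force': array([ 0.01734294, -0.57979402, -0.53873624]), 'moment': array([ 0.0318399 ,  0.02187469, -0.00128665]), 'grip_force': 0.0, 'opening': 0.09110059531234412}
```

Run:
```python
import cv2
a=cv2.imread('pics/scene0.png')[110:400,180:510]; cv2.imwrite('pics/sc.png',cv2.resize(a,None,fx=2.05,fy=2.05,interpolation=2))
a=cv2.imread('pics/side0.png')[80:420,150:450]; cv2.imwrite('pics/si.png',cv2.resize(a,None,fx=1.75,fy=1.75,interpolation=2))
```

```text
(no output)
```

View pics/sc.png

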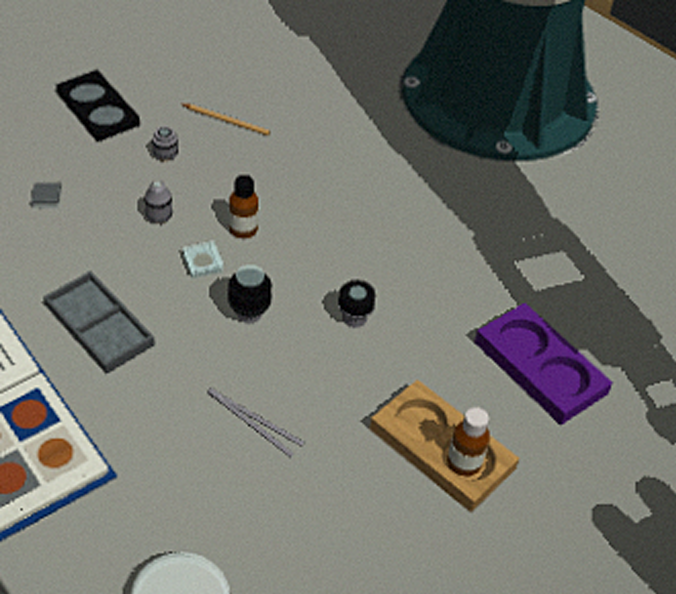

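View pics/si.png

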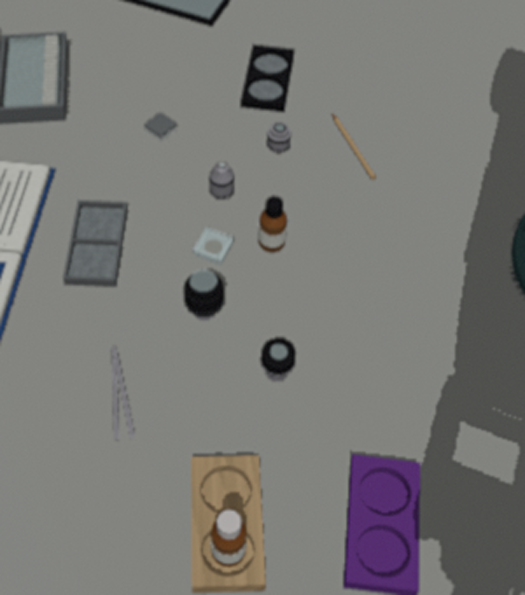

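The empty-hole rack is the wooden one at scene (396,326). The rack-shaped one at (443,289) is purple, so it isn't the one meant. The enlarged crop also shows the stain bottle standing in the wooden rack. The parts in scene pixels are: tall eyepiece (300,253), flat (354,258), oil bottle (299,212), long objective (257,208), short (260,180), and dish (279,236). I'll fly over the rack for a closer look with the wrist camera.

Emit:
{"op": "servo_tool", "data": {"steps": [[[0.5, -0.5, 0.25], -0.1], [[1, -1, 0.5], -0.2], [[1, -1, 0.5], -0.3], [[1, -1, 0.5], -0.3]]}}

```text
time: 1.55
position: [0.3434, 0.5555, 0.2805]
tool_rot: [0.403, 0.915, 0.001, 0.001]
contact_force: [0.4, 0.8, -0.2]
opening: 0.0912
grip_force: 0.0
```

Emit:
{"op": "servo_tool", "data": {"steps": [[[0.5, -0.5, 0.25], -0.1], [[1, -1, 0.5], -0.2], [[1, -1, 0.5], -0.3], [[1, -1, 0.5], -0.3]]}}

```text
time: 1.95
position: [0.4432, 0.4556, 0.3303]
tool_rot: [0.605, 0.796, 0.002, 0.001]
contact_force: [0.4, 1.1, -0.4]
opening: 0.0912
grip_force: 0.0
```

Emit:
{"op": "servo_tool", "data": {"steps": [[[0.2, -0.5, 0], -0.1], [[0.4, -1, 0], -0.18], [[0.4, -1, 0], -0.18], [[0.4, -1, 0], -0.18]]}}

```text
time: 2.35
position: [0.4799, 0.3572, 0.3277]
tool_rot: [0.708, 0.706, -0.0, -0.0]
contact_force: [-0.1, 0.9, -1.1]
opening: 0.0914
grip_force: 0.0
```

Run:
```python
from h import *
c=cam('wrist'); s=r.sense(); print(s['time'],s['position'],s['q'][5],R.from_quat(s['tool_rot']).as_matrix()[:2,1])
print(c[2].round(3))
cv2.imwrite('pics/w1.png',r.read_camera('wrist'))
for t in ("bottle_rack","stain_bottle","flat_eyepiece"):
    for x in r.pinpoint('wrist',t)[:2]: print(t,np.round(x['position']),round(x['conf'],2),onz(c,x['position'],0).round(4))
```

```text
2.35 [0.47993176 0.35716127 0.32768026] 0.6045840007873684 [ 0.99999222 -0.00393435]
[[ 1.     0.002  0.001  0.479]
 [-0.003  0.959  0.283  0.439]
 [ 0.    -0.283  0.959  0.486]
 [ 0.     0.     0.     1.   ]]
bottle_rack [183. 161.] 0.96 [0.3288 0.3717 0.    ]
bottle_rack [292. 154.] 0.86 [0.4922 0.3817 0.    ]
stain_bottle [293. 136.] 0.59 [0.4925 0.4081 0.    ]
stain_bottle [320. 315.] 0.3 [0.5418 0.1059 0.    ]
flat_eyepiece [265. 271.] 0.67 [0.4482 0.1904 0.    ]
```

View pics/w1.png

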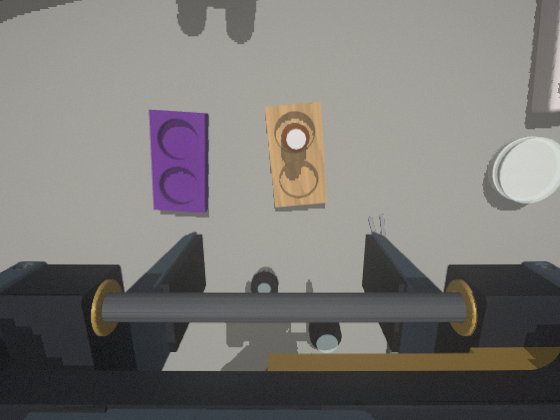

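The wrist view shows the purple look-alike at (180,160) and the wooden rack at (295,154). The stain bottle is at (295,138) and the empty hole at (298,180), towards -y. Next I'll fly over the parts and then the objective block.

Emit:
{"op": "servo_tool", "data": {"steps": [[[0.25, -0.5, 0], 0], [[0.5, -1, 0], 0], [[0.5, -1, 0], 0]]}}

```text
time: 2.85
position: [0.5309, 0.2559, 0.3278]
tool_rot: [0.709, 0.706, -0.0, 0.0]
contact_force: [-0.1, -0.1, -0.6]
opening: 0.0913
grip_force: 0.0
```

Emit:
{"op": "servo_tool", "data": {"steps": [[[0.2, -0.5, 0], 0], [[0.4, -1, 0], 0], [[0.4, -1, 0], 0]]}}

```text
time: 3.15
position: [0.571, 0.1554, 0.3279]
tool_rot: [0.709, 0.705, -0.0, 0.0]
contact_force: [-0.4, 1.5, 0.5]
opening: 0.0908
grip_force: 0.0
```

Emit:
{"op": "servo_tool", "data": {"steps": [[[0, -0.5, 0], 0], [[0, -1, 0], 0], [[0, -1, 0], 0]]}}

```text
time: 3.45
position: [0.5698, 0.055, 0.3278]
tool_rot: [0.709, 0.705, -0.0, 0.0]
contact_force: [0.4, -0.0, -0.3]
opening: 0.0913
grip_force: 0.0
```

Emit:
{"op": "servo_tool", "data": {"steps": [[[0, -0.5, 0], 0], [[0, -1, 0], 0], [[0, -1, 0], 0], [[0, -1, 0], 0]]}}

```text
time: 3.85
position: [0.5702, -0.0417, 0.3278]
tool_rot: [0.709, 0.705, 0.0, -0.0]
contact_force: [0.1, 0.2, -0.6]
opening: 0.0914
grip_force: 0.0
```

```bash
cat > look.py <<'E'
from h import *
import sys,pickle
tag=sys.argv[1]; c=cam('wrist'); s=r.sense(); print(s['time'],s['position'].round(4))
im=r.read_camera('wrist'); cv2.imwrite(f'pics/{tag}.png',im); out={'cam':c}
for t in sys.argv[2:]:
    o=r.outline_of('wrist',t); p=r.pinpoint('wrist',t); out[t]=(o,p)
    for x in p[:2]: print(t,np.round(x['position']),round(x['conf'],2),onz(c,x['position'],0)[:2].round(4))
    if o and t in('eyepiece_tray','objective_block','bottle_rack'):
        for x in o[:2]:
            cs,_=cv2.findContours(x['pixels'].astype(np.uint8),0,2); k=max(cs,key=cv2.contourArea)[:,0]
            P=np.array([onz(c,q,.016 if t[0]!='b' else .022)[:2]*1000 for q in k.astype(float)],np.float32)
            print('  rect',round(x['conf'],2),np.round(cv2.minAreaRect(P)[0]),np.round(cv2.minAreaRect(P)[1]),round(cv2.minAreaRect(P)[2],1))
pickle.dump(out,open(tag+'.pkl','wb'))
E
python3 look.py w2 long_objective tall_eyepiece flat_eyepiece oil_bottle eyepiece_tray glass_dish
```

```text
3.85 [ 0.5702 -0.0417  0.3278]
long_objective [263. 204.] 0.67 [ 0.5371 -0.0946]
tall_eyepiece [262.  67.] 0.84 [0.5408 0.1022]
oil_bottle [213. 155.] 0.9 [ 0.4649 -0.0188]
eyepiece_tray [370. 135.] 0.77 [0.6955 0.0097]
  rect 0.81 [694.   9.] [ 75. 135.] 0.9
glass_dish [265. 136.] 0.7 [0.5427 0.0081]
```

View pics/w2.png

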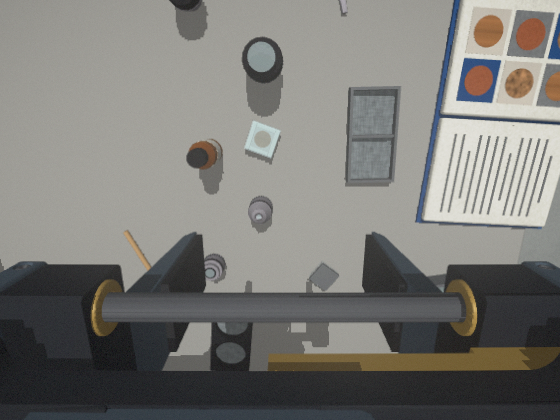

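Emit:
{"op": "servo_tool", "data": {"steps": [[[-0.2, -0.5, 0], 0], [[-0.4, -1, 0], 0], [[-0.4, -1, 0], 0]]}}

```text
time: 4.8
position: [0.5284, -0.1455, 0.328]
tool_rot: [0.709, 0.705, -0.0, 0.0]
contact_force: [1.1, -0.4, 0.2]
opening: 0.0911
grip_force: 0.0
```

Emit:
{"op": "servo_tool", "data": {"steps": [[[-0.2, -0.5, 0], 0], [[-0.4, -1, 0], 0], [[-0.4, -1, 0], 0]]}}

```text
time: 5.1
position: [0.4886, -0.2455, 0.3281]
tool_rot: [0.71, 0.705, -0.0, 0.0]
contact_force: [0.2, 0.7, -0.2]
opening: 0.0913
grip_force: 0.0
```

Emit:
{"op": "servo_tool", "data": {"steps": [[[0, -0.5, 0], 0], [[0, -1, 0], 0], [[0, -1, 0], 0], [[0, -1, 0], 0]]}}

```text
time: 5.5
position: [0.4899, -0.3427, 0.3275]
tool_rot: [0.709, 0.705, 0.0, -0.0]
contact_force: [1.0, 0.4, -0.0]
opening: 0.0913
grip_force: 0.0
```

```bash
python3 look.py w3 long_objective short_objective oil_bottle objective_block
```

```text
5.5 [ 0.4899 -0.3427  0.3275]
short_objective [259.  61.] 0.86 [ 0.4561 -0.1914]
objective_block [274. 162.] 0.87 [ 0.4754 -0.3295]
```

View pics/w3.png

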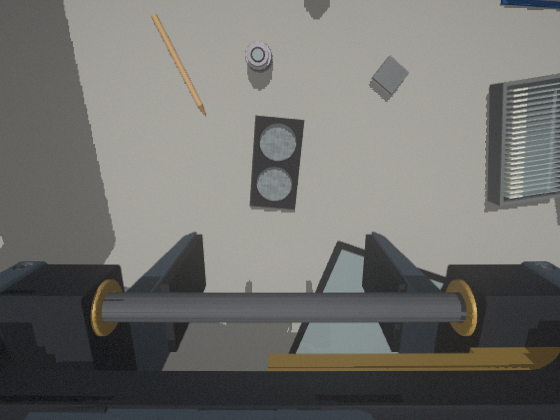

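w2 shows the tall eyepiece at (262,57), the dish at (263,139), the oil cap at (198,157), the long objective's nose at (259,216) and the tray at (373,136). w3 shows the block's holes at (278,142) and (274,184), and the short objective at (258,55). I'll triangulate tops and rims from these views.

```bash
cat > t.py <<'E'
from h import *
import pickle
W2=pickle.load(open('w2.pkl','rb'))['cam'];W3=pickle.load(open('w3.pkl','rb'))['cam']
T=W2[2].copy(); T[:3,3]+=np.array([.47993,.35716,.32768])-[.5702,-.0417,.3278]; W1=(W2[0],W2[1],T)
S,D=cam('scene'),cam('side'); fs=lambda u,v:(180+u/2.05,110+v/2.05); fd=lambda u,v:(150+u/1.75,80+v/1.75)
L={'tall':(W2,(262,57),fs(252,275),fd(205,282),.068),'flat':(W1,(264,289),fs(357,292),fd(279,352),.046),'oil':(W2,(198,157),fs(244,180),fd(274,203),.084),
'long':(W2,(259,216),fs(156,184),fd(222,167),.058),'short':(W3,(258,55),fs(166,131),fd(279,128),.04),
'trayHH':(W2,(400,88),fs(110,370),None,.016),'trayLH':(W2,(348,88),fs(153,340),None,.016),'trayLL':(W2,(346,184),fs(92,273),None,.016),'rackLL':(W1,(277,207),fs(416,381),fd(193,455),.022),'blockLH':(W3,(257,117),fs(139,125),fd(287,109),.016)}
for k,(w,a,b,d,z) in L.items():
    rays=[ray(w,a),ray(S,b)]+([ray(D,d)] if d else [])
    x,e=tri(rays); print(k,x.round(4),round(e,4),'wrist@z',onz(w,a,z)[:2].round(4),'scene',onz(S,b,z)[:2].round(4),'side',onz(D,d,z)[:2].round(4) if d else '')
im=cv2.imread('pics/w3.png')
# felt of holes / bays, rack edges
for n,w,cs,z in(('w3',W3,[(278,142),(274,184)],.004),('w2',W2,[(374,112),(371,158)],.004)):
    g=cv2.cvtColor(cv2.GaussianBlur(cv2.imread(f'pics/{n}.png'),(5,5),0),6)
    for c0 in cs:
        ff=g.copy(); m=np.zeros((422,562),np.uint8); cv2.floodFill(ff,m,c0,0,16,16,4|(255<<8)|cv2.FLOODFILL_FIXED_RANGE|cv2.FLOODFILL_MASK_ONLY)
        ys,xs=np.nonzero(m[1:-1,1:-1]); k=((xs.min()+xs.max())/2,(ys.min()+ys.max())/2); print(n,c0,len(xs),k,onz(w,k,z).round(4))
q=[onz(W1,p,.022)[:2] for p in((265,107),(320,102),(325,203),(277,207))]; print('rack',np.round(q,3),np.mean(q,0),'hole',onz(W1,(298,180),.018))
E
python3 t.py
```

```text
tall [0.5421 0.1052 0.0686] 0.0026 wrist@z [0.5444 0.1043] scene [0.5392 0.1036] side [0.5414 0.1067]
flat [0.4487 0.1861 0.0488] 0.0015 wrist@z [0.4488 0.1838] scene [0.4464 0.1833] side [0.4482 0.1861]
oil [ 0.4627 -0.01    0.0872] 0.0023 wrist@z [ 0.4643 -0.0107] scene [ 0.4582 -0.0147] side [ 0.4618 -0.0107]
long [ 0.5343 -0.0951  0.0578] 0.0026 wrist@z [ 0.5353 -0.0952] scene [ 0.5331 -0.0982] side [ 0.5335 -0.0916]
short [ 0.4565 -0.189   0.0421] 0.0028 wrist@z [ 0.4576 -0.19  ] scene [ 0.4519 -0.1922] side [ 0.4577 -0.1889]
trayHH [0.7264 0.0763 0.0109] 0.0042 wrist@z [0.728  0.0732] scene [0.7255 0.0832] side 
trayLH [0.659  0.0733 0.0098] 0.0008 wrist@z [0.6572 0.0733] scene [0.6622 0.077 ] side 
trayLL [ 0.6606 -0.059   0.0117] 0.0019 wrist@z [ 0.6611 -0.0595] scene [ 0.6614 -0.0538] side 
rackLL [0.5043 0.3339 0.0869] 0.0348 wrist@z [0.4692 0.3063] scene [0.4671 0.3068] side [0.5399 0.3109]
blockLH [ 0.4487 -0.2655  0.0019] 0.0035 wrist@z [ 0.4525 -0.2651] scene [ 0.4585 -0.2493] side [ 0.4461 -0.2534]
w3 (278, 142) 832 (np.float64(277.5), np.float64(143.5)) [ 0.4804 -0.3025  0.004 ]
w3 (274, 184) 738 (np.float64(274.0), np.float64(184.5)) [ 0.4745 -0.3633  0.004 ]
w2 (374, 112) 1610 (np.float64(372.0), np.float64(116.0)) [0.6956 0.0366 0.004 ]
w2 (371, 158) 1422 (np.float64(369.0), np.float64(159.5)) [ 0.6956 -0.0253  0.004 ]
rack [[0.454 0.448]
 [0.529 0.454]
 [0.54  0.312]
 [0.469 0.306]] [0.49805011 0.38002298] hole [0.50010109 0.34596586 0.018     ]
```

Measured heights agree with the text. I'll start with the short objective.

Emit:
{"op": "servo_tool", "data": {"steps": [[[-0.1, 0.35, -0.35], 0], [[-0.3, 0.7, -0.7], 0], [[-0.33, 1, -1], 0], [[-0.33, 1, -1], 0]], "jaw": 0.4}}

```text
time: 6.35
position: [0.4539, -0.2384, 0.224]
tool_rot: [0.708, 0.706, -0.001, -0.003]
contact_force: [0.4, -0.6, 0.3]
opening: 0.0643
grip_force: 0.0
```

Emit:
{"op": "servo_tool", "data": {"steps": [[[0, 0.3, -0.3], 0], [[0, 0.53, -0.6], 0], [[0, 0.53, -0.9], 0], [[0, 0.53, -1], 0], [[0, 0.53, -1], 0]]}}

```text
time: 6.85
position: [0.4569, -0.1896, 0.1275]
tool_rot: [0.709, 0.706, -0.0, -0.001]
contact_force: [0.2, -0.2, 0.3]
opening: 0.0636
grip_force: 0.0
```

```bash
python3 look.py w4 short_objective long_objective
```

```text
6.85 [ 0.4569 -0.1896  0.1275]
short_objective [287. 202.] 0.93 [ 0.4589 -0.1849]
long_objective [380.  96.] 0.73 [ 0.5366 -0.0944]
```

View pics/w4.png

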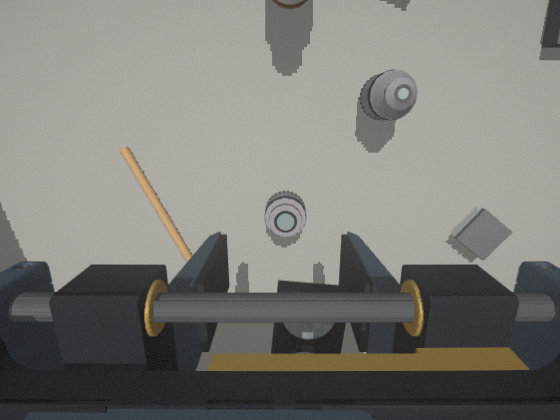

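The short objective is centred between the fingers at (286,215), within 2 to 4 mm. Going down and gripping.

Emit:
{"op": "servo_tool", "data": {"steps": [[[0, 0.02, -0.3], 0], [[0, 0.02, -0.6], 0], [[0, 0.02, -0.85], 0], [[0, 0.02, -0.99], 0], [[0, 0.02, -0.99], 0], [[0, 0.02, -0.99], 0]]}}

```text
time: 7.7
position: [0.4574, -0.1877, 0.0298]
tool_rot: [0.709, 0.706, 0.0, 0.0]
contact_force: [-0.0, -1.2, 0.9]
opening: 0.0646
grip_force: 0.0
```

Emit:
{"op": "servo_tool", "data": {"steps": [[[0, 0, 0], 0], [[0, 0, 0], 0], [[0, 0, 0], 0], [[0, 0, 0], 0], [[0, 0, 0], 0], [[0, 0, 0], 0], [[0, 0, 0], 0], [[0, 0, 0], 0]], "jaw": -1, "grip_force": 20}}

```text
time: 8.5
position: [0.4572, -0.1875, 0.0293]
tool_rot: [0.709, 0.706, 0.0, 0.0]
contact_force: [-0.9, 0.6, 8.6]
opening: 0.0331
grip_force: 20.0
```

Emit:
{"op": "servo_tool", "data": {"steps": [[[0, 0, 0.15], 0], [[0, 0, 0.4], 0], [[0, 0, 0.7], 0], [[0, 0, 0.7], 0]]}}

```text
time: 8.9
position: [0.4586, -0.1881, 0.1019]
tool_rot: [0.709, 0.706, 0.001, 0.002]
contact_force: [-0.0, 0.0, -0.7]
opening: 0.0332
grip_force: 20.0
```

Emit:
{"op": "servo_tool", "data": {"steps": [[[0.1, -0.4, 0], 0], [[0.18, -0.8, 0], 0], [[0.18, -1, 0], 0]]}}

```text
time: 9.2
position: [0.4757, -0.2899, 0.0986]
tool_rot: [0.709, 0.705, 0.0, 0.001]
contact_force: [-0.8, -0.1, -1.4]
opening: 0.0331
grip_force: 20.0
```

Emit:
{"op": "servo_tool", "data": {"steps": [[[0, -0.4, 0], 0], [[0, -0.7, 0], 0], [[0, -0.75, 0], 0], [[0, -0.75, 0], 0], [[0, -0.75, 0], 0]]}}

```text
time: 9.7
position: [0.4744, -0.3613, 0.0982]
tool_rot: [0.709, 0.706, -0.0, -0.001]
contact_force: [0.3, 0.9, -0.7]
opening: 0.0333
grip_force: 20.0
```

```bash
python3 look.py w5 objective_block short_objective
```

```text
9.7 [ 0.4744 -0.3613  0.0982]
objective_block [287. 180.] 0.69 [ 0.4763 -0.331 ]
  rect 0.91 [ 478. -327.] [122.  69.] 84.5
short_objective [286. 250.] 0.92 [ 0.4759 -0.3915]
```

View pics/w5.png

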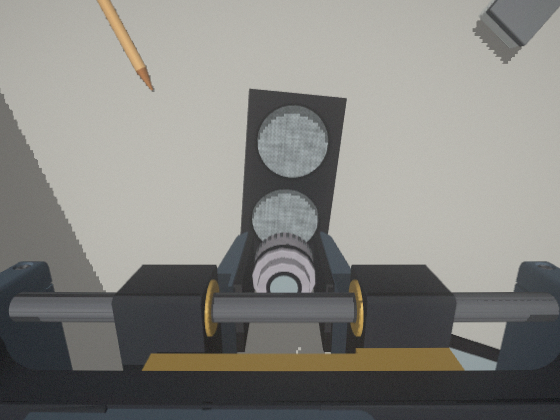

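The block's holes show at (293,142) and (285,220). The block centre comes out at (0.477,-0.330), so the near hole is at about (0.4745,-0.361), right under the tool. Lowering.

Emit:
{"op": "servo_tool", "data": {"steps": [[[0, 0, -0.2], 0], [[0, 0, -0.4], 0], [[0, 0, -0.52], 0], [[0, 0, -0.58], 0], [[0, 0, -0.61], 0], [[0, 0, -0.63], 0], [[0, 0, -0.64], 0], [[0, 0, -0.64], 0], [[0, 0, -0.64], 0]]}}

```text
time: 10.85
position: [0.475, -0.3625, 0.0353]
tool_rot: [0.709, 0.706, 0.0, 0.0]
contact_force: [-0.3, 0.3, 0.3]
opening: 0.0333
grip_force: 20.0
```

Emit:
{"op": "servo_tool", "data": {"steps": [[[0, 0, -0.01], 0], [[0, 0, -0.01], 0], [[0, 0, -0.01], 0]]}}

```text
time: 11.15
position: [0.4749, -0.3624, 0.034]
tool_rot: [0.709, 0.706, -0.0, 0.0]
contact_force: [0.3, -0.5, -1.5]
opening: 0.0334
grip_force: 20.0
```

Emit:
{"op": "servo_tool", "data": {"steps": [[[0, 0, -0.005], 0], [[0, 0, -0.01], 0], [[0, 0, -0.01], 0], [[0, 0, -0.01], 0]]}}

```text
time: 11.55
position: [0.4749, -0.3624, 0.0333]
tool_rot: [0.709, 0.706, -0.0, -0.0]
contact_force: [-1.8, 0.9, 6.9]
opening: 0.0333
grip_force: 20.0
```

Emit:
{"op": "servo_tool", "data": {"steps": [[[0, 0, 0], 0], [[0, 0, 0], 0], [[0, 0, 0], 0], [[0, 0, 0.02], 0], [[0, 0, 0.3], 0], [[0, 0, 0.7], 0], [[0, 0, 1], 0], [[0, 0, 1], 0]], "jaw": 0.2}}

```text
time: 12.35
position: [0.4767, -0.3638, 0.1371]
tool_rot: [0.709, 0.706, 0.0, 0.003]
contact_force: [1.4, -0.1, -0.6]
opening: 0.0547
grip_force: 0.0
```

Emit:
{"op": "servo_tool", "data": {"steps": [[[0.1, 0.4, 0], 0], [[0.25, 0.8, 0], 0], [[0.3, 1, 0], 0]], "jaw": 0.4}}

```text
time: 12.65
position: [0.5051, -0.26, 0.1323]
tool_rot: [0.708, 0.706, 0.0, -0.0]
contact_force: [-0.5, 0.1, -0.4]
opening: 0.0641
grip_force: 0.0
```

Emit:
{"op": "servo_tool", "data": {"steps": [[[0.2, 0.5, 0], 0], [[0.31, 1, 0], 0], [[0.31, 1, 0], 0]]}}

```text
time: 12.95
position: [0.5361, -0.1584, 0.1322]
tool_rot: [0.707, 0.707, -0.0, -0.001]
contact_force: [0.0, -0.3, -0.2]
opening: 0.0639
grip_force: 0.0
```

Emit:
{"op": "servo_tool", "data": {"steps": [[[0, 0.5, 0], 0], [[0, 0.68, 0], 0], [[0, 0.68, 0], 0], [[0, 0.68, 0], 0]]}}

```text
time: 13.35
position: [0.5358, -0.0948, 0.1326]
tool_rot: [0.708, 0.706, -0.0, -0.0]
contact_force: [-0.5, 0.1, -0.3]
opening: 0.0639
grip_force: 0.0
```

```bash
python3 look.py w6 long_objective oil_bottle glass_dish tall_eyepiece
python3 - <<'E'
from h import *
r.read_camera('side'); print(r.pinpoint('side','short_objective')[:2])
E
```

```text
13.35 [ 0.5358 -0.0948  0.1326]
long_objective [285. 204.] 0.91 [ 0.5359 -0.0936]
oil_bottle [198. 114.] 0.78 [ 0.4614 -0.0134]
glass_dish [287.  90.] 0.63 [0.5383 0.006 ]
[{'position': [303.4, 118.0], 'conf': 0.53}]
```

View pics/w6.png

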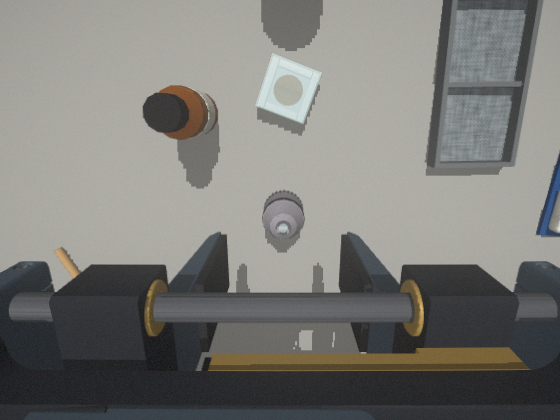

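The long objective is centred at (285,215), the oil bottle is at (180,112) and the dish at (288,90), undisturbed. Descending to grip.

Emit:
{"op": "servo_tool", "data": {"steps": [[[0, 0, -0.3], 0], [[0, 0, -0.6], 0], [[0, 0, -0.85], 0], [[0, 0, -1], 0], [[0, 0, -1], 0]]}}

```text
time: 14.4
position: [0.5349, -0.0941, 0.0314]
tool_rot: [0.709, 0.706, -0.001, -0.001]
contact_force: [-0.3, 0.1, -0.1]
opening: 0.0643
grip_force: 0.0
```

Emit:
{"op": "servo_tool", "data": {"steps": [[[0, 0, -0.03], 0], [[0, 0, -0.03], 0], [[0, 0, -0.03], 0]]}}

```text
time: 14.7
position: [0.5365, -0.0945, 0.0309]
tool_rot: [0.709, 0.706, 0.0, 0.001]
contact_force: [-0.1, 1.0, -0.4]
opening: 0.0634
grip_force: 0.0
```

Emit:
{"op": "servo_tool", "data": {"steps": [[[0, 0, 0], 0], [[0, 0, 0], 0], [[0, 0, 0], 0], [[0, 0, 0], 0], [[0, 0, 0], 0], [[0, 0, 0], 0], [[0, 0, 0], 0], [[0, 0, 0], 0]], "jaw": -1, "grip_force": 20}}

```text
time: 15.5
position: [0.5359, -0.0944, 0.03]
tool_rot: [0.709, 0.706, 0.0, 0.0]
contact_force: [-2.4, 0.4, 3.7]
opening: 0.0336
grip_force: 20.0
```

Emit:
{"op": "servo_tool", "data": {"steps": [[[0, 0, 0.15], 0], [[0, 0, 0.5], 0], [[0, 0, 0.8], 0], [[0, 0, 1], 0], [[0, 0, 1], 0]]}}

```text
time: 16.0
position: [0.5375, -0.0947, 0.1333]
tool_rot: [0.709, 0.706, 0.001, 0.002]
contact_force: [-0.2, 0.0, -1.3]
opening: 0.0332
grip_force: 20.0
```

Emit:
{"op": "servo_tool", "data": {"steps": [[[-0.1, -0.4, 0], 0], [[-0.2, -0.8, 0], 0], [[-0.28, -1, 0], 0]]}}

```text
time: 16.3
position: [0.507, -0.1963, 0.1295]
tool_rot: [0.709, 0.705, -0.0, -0.0]
contact_force: [0.4, -0.8, -1.1]
opening: 0.0337
grip_force: 20.0
```

Emit:
{"op": "servo_tool", "data": {"steps": [[[-0.1, -0.4, 0], 0], [[-0.2, -0.8, 0], 0], [[-0.28, -1.0, 0], 0], [[-0.28, -1.0, 0], 0]]}}

```text
time: 16.7
position: [0.4787, -0.2963, 0.1293]
tool_rot: [0.71, 0.705, -0.0, -0.0]
contact_force: [-0.4, -0.0, -1.8]
opening: 0.0335
grip_force: 20.0
```

Emit:
{"op": "servo_tool", "data": {"steps": [[[0, -0.075, 0], 0], [[0, -0.075, -0.3], 0], [[0, -0.075, -0.6], 0], [[0, -0.075, -0.8], 0], [[0, -0.075, -0.88], 0], [[0, -0.075, -0.92], 0], [[0, -0.075, -0.94], 0], [[0, -0.075, -0.95], 0], [[0, -0.075, -0.95], 0]]}}

```text
time: 17.6
position: [0.4803, -0.3021, 0.0356]
tool_rot: [0.709, 0.706, 0.0, 0.001]
contact_force: [0.1, 0.0, -1.1]
opening: 0.0337
grip_force: 20.0
```

Emit:
{"op": "servo_tool", "data": {"steps": [[[0, 0, -0.005], 0], [[0, 0, -0.01], 0], [[0, 0, -0.01], 0]]}}

```text
time: 17.9
position: [0.48, -0.3019, 0.0341]
tool_rot: [0.709, 0.706, 0.0, 0.0]
contact_force: [-0.3, 0.2, -0.9]
opening: 0.0333
grip_force: 20.0
```

Emit:
{"op": "servo_tool", "data": {"steps": [[[0, 0, -0.005], 0], [[0, 0, -0.01], 0], [[0, 0, -0.01], 0], [[0, 0, -0.01], 0]]}}

```text
time: 18.3
position: [0.4801, -0.3021, 0.0339]
tool_rot: [0.709, 0.706, -0.0, -0.0]
contact_force: [-5.8, 3.2, 19.3]
opening: 0.0333
grip_force: 20.0
```

Emit:
{"op": "servo_tool", "data": {"steps": [[[0, 0, 0], 0], [[0, 0, 0], 0], [[0, 0, 0], 0], [[0, 0, 0.02], 0], [[0, 0, 0.3], 0], [[0, 0, 0.7], 0], [[0, 0, 1], 0], [[0, 0, 1], 0]], "jaw": 0.2}}

```text
time: 19.1
position: [0.4818, -0.3031, 0.1369]
tool_rot: [0.709, 0.706, 0.001, 0.003]
contact_force: [0.5, 0.0, -0.4]
opening: 0.0547
grip_force: 0.0
```

Emit:
{"op": "servo_tool", "data": {"steps": [[[0, 0.4, 0.1], 0], [[0, 0.8, 0.2], 0], [[0, 1, 0.2], 0]], "jaw": 0.4}}

```text
time: 19.4
position: [0.4796, -0.1998, 0.1532]
tool_rot: [0.708, 0.706, 0.0, 0.0]
contact_force: [-0.4, 0.4, -0.2]
opening: 0.064
grip_force: 0.0
```

Emit:
{"op": "servo_tool", "data": {"steps": [[[0, 0.5, 0], 0], [[-0.1, 1, 0], 0], [[-0.17, 1, 0], 0]]}}

```text
time: 19.7
position: [0.4614, -0.0979, 0.152]
tool_rot: [0.707, 0.707, -0.0, -0.001]
contact_force: [-0.3, -0.6, 0.2]
opening: 0.0638
grip_force: 0.0
```

Emit:
{"op": "servo_tool", "data": {"steps": [[[0, 0.5, 0], 0], [[0, 0.9, 0], 0], [[0, 0.9, 0], 0], [[0, 0.9, 0], 0]]}}

```text
time: 20.1
position: [0.4628, -0.0117, 0.1526]
tool_rot: [0.708, 0.706, -0.0, -0.0]
contact_force: [0.3, -0.5, -0.1]
opening: 0.0639
grip_force: 0.0
```

```bash
python3 look.py w7 oil_bottle glass_dish tall_eyepiece flat_eyepiece
python3 - <<'E'
from h import *
im=r.read_camera('side'); c=cam('side'); o=proj(c,[.477,-.33,.02])[0].astype(int); print(o)
a=cv2.resize(im[o[1]-45:o[1]+45,o[0]-45:o[0]+45],(420,420),interpolation=2); w=cv2.imread('pics/w7.png'); cv2.imwrite('pics/v7.png',cv2.resize(np.hstack([a,w]),(800,343)))
E
```

```text
20.1 [ 0.4628 -0.0117  0.1526]
oil_bottle [286. 201.] 0.83 [ 0.464  -0.0129]
tall_eyepiece [372.  74.] 0.75 [0.541  0.1037]
flat_eyepiece [524. 178.] 0.53 [0.6967 0.0096]
[303 120]
```

View pics/v7.png

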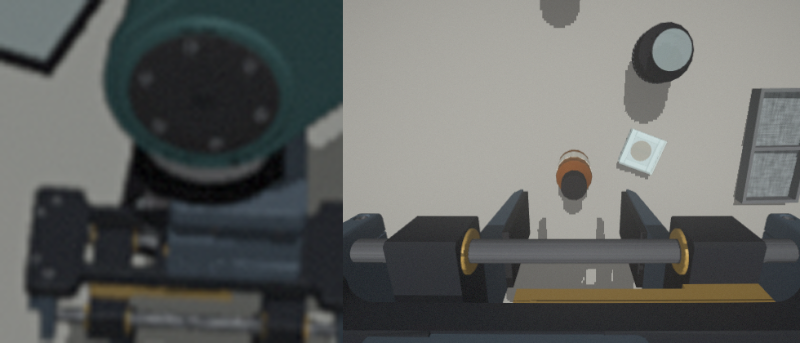

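The wrist half shows the oil bottle centred between the fingers, with the dish clear to its right. The arm hides the block from the side camera, so I'll check it later.

Emit:
{"op": "servo_tool", "data": {"steps": [[[0, 0, -0.3], 0], [[0, 0, -0.6], 0], [[0, 0, -0.9], 0], [[0, 0, -1], 0]]}}

```text
time: 21.0
position: [0.4615, -0.0119, 0.0508]
tool_rot: [0.709, 0.706, -0.001, -0.001]
contact_force: [-0.1, -0.2, 1.2]
opening: 0.0636
grip_force: 0.0
```

Emit:
{"op": "servo_tool", "data": {"steps": [[[0, 0, -0.1], 0], [[0, 0, -0.15], 0], [[0, 0, -0.15], 0], [[0, 0, -0.15], 0]]}}

```text
time: 21.4
position: [0.4635, -0.0119, 0.0387]
tool_rot: [0.709, 0.706, 0.0, 0.0]
contact_force: [0.9, -0.7, -0.8]
opening: 0.0639
grip_force: 0.0
```

Emit:
{"op": "servo_tool", "data": {"steps": [[[0, 0, 0], 0], [[0, 0, 0], 0], [[0, 0, 0], 0], [[0, 0, 0], 0], [[0, 0, 0], 0], [[0, 0, 0], 0], [[0, 0, 0], 0], [[0, 0, 0], 0]], "jaw": -1, "grip_force": 15}}

```text
time: 22.2
position: [0.463, -0.0119, 0.0381]
tool_rot: [0.709, 0.706, 0.0, 0.0]
contact_force: [-1.6, -0.2, 6.4]
opening: 0.0363
grip_force: 15.0
```

Emit:
{"op": "servo_tool", "data": {"steps": [[[0, 0, 0.15], 0], [[0, 0, 0.5], 0], [[0, 0, 0.8], 0], [[0, 0, 1], 0], [[0, 0, 1], 0]]}}

```text
time: 22.7
position: [0.4643, -0.012, 0.1402]
tool_rot: [0.709, 0.706, 0.001, 0.002]
contact_force: [0.9, -0.1, -0.9]
opening: 0.0369
grip_force: 15.0
```

Emit:
{"op": "servo_tool", "data": {"steps": [[[0, 0.3, 0], 0], [[0, 0.7, 0], 0], [[0, 1, 0], 0]]}}

```text
time: 23.0
position: [0.4622, 0.0895, 0.1369]
tool_rot: [0.709, 0.705, -0.0, -0.0]
contact_force: [0.8, -1.2, -1.4]
opening: 0.0366
grip_force: 15.0
```

Emit:
{"op": "servo_tool", "data": {"steps": [[[0.1, 0.4, 0], 0], [[0.2, 0.8, 0], 0], [[0.3, 1, 0], 0]]}}

```text
time: 23.3
position: [0.4926, 0.1906, 0.1367]
tool_rot: [0.708, 0.706, -0.0, -0.0]
contact_force: [-0.2, -1.5, -0.3]
opening: 0.0363
grip_force: 15.0
```

Emit:
{"op": "servo_tool", "data": {"steps": [[[0.07, 0.4, 0], 0], [[0.07, 0.8, 0], 0], [[0.07, 1, 0], 0], [[0.07, 1, 0], 0]]}}

```text
time: 23.7
position: [0.4994, 0.29, 0.1365]
tool_rot: [0.708, 0.706, -0.0, -0.0]
contact_force: [0.2, 0.1, -0.6]
opening: 0.0363
grip_force: 15.0
```

```bash
python3 look.py w8 bottle_rack stain_bottle
python3 - <<'E'
from h import *
im=r.read_camera('side'); c=cam('side'); o=proj(c,[.477,-.33,.02])[0].astype(int); print(o)
a=cv2.resize(im[o[1]-40:o[1]+40,o[0]-40:o[0]+40],(420,420),interpolation=2); w=cv2.imread('pics/w8.png'); cv2.imwrite('pics/v8.png',cv2.resize(np.hstack([a,w]),(800,343)))
E
```

```text
23.7 [0.4994 0.29   0.1365]
bottle_rack [ 89. 114.] 0.7 [0.3283 0.3718]
bottle_rack [282. 104.] 0.69 [0.4968 0.3794]
  rect 0.83 [497. 381.] [ 77. 144.] 5.3
  rect 0.61 [332. 372.] [144.  87.] 86.3
stain_bottle [277.  69.] 0.85 [0.4928 0.4077]
[303 120]
```

View pics/v8.png

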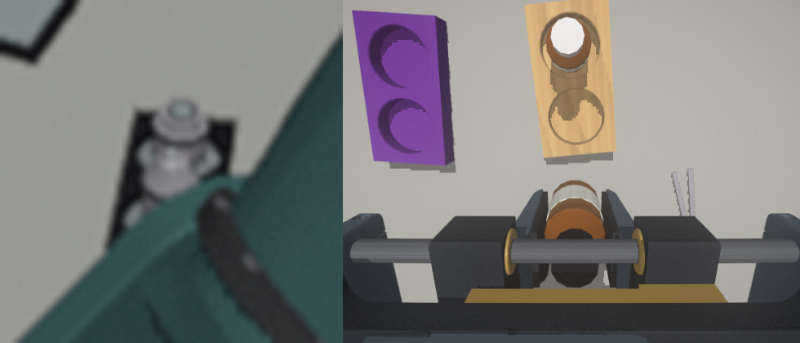

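The wooden rack's empty hole is at (576,117) in the montage, at about (0.500,0.348), with the stain bottle behind it. On the left, the short objective stands upright in the block. Moving over the hole and lowering.

Emit:
{"op": "servo_tool", "data": {"steps": [[[0, 0.3, 0], 0], [[0, 0.6, 0], 0], [[0, 0.6, 0], 0], [[0, 0.6, -0.2], 0], [[0, 0.6, -0.5], 0], [[0, 0.6, -0.75], 0], [[0, 0.6, -0.86], 0], [[0, 0.6, -0.9], 0], [[0, 0.6, -0.92], 0], [[0, 0.6, -0.92], 0], [[0, 0.6, -0.92], 0]]}}

```text
time: 25.1
position: [0.5004, 0.3484, 0.0469]
tool_rot: [0.709, 0.706, 0.001, 0.0]
contact_force: [0.2, -0.1, -1.1]
opening: 0.037
grip_force: 15.0
```

Emit:
{"op": "servo_tool", "data": {"steps": [[[0, 0, -0.005], 0], [[0, 0, -0.01], 0], [[0, 0, -0.015], 0], [[0, 0, -0.015], 0]]}}

```text
time: 25.5
position: [0.4999, 0.3481, 0.0445]
tool_rot: [0.709, 0.706, 0.0, -0.0]
contact_force: [0.2, -0.0, -0.6]
opening: 0.0366
grip_force: 15.0
```

Emit:
{"op": "servo_tool", "data": {"steps": [[[0, 0, -0.005], 0], [[0, 0, -0.01], 0], [[0, 0, -0.01], 0], [[0, 0, -0.01], 0]]}}

```text
time: 25.9
position: [0.5, 0.3482, 0.0441]
tool_rot: [0.709, 0.706, -0.0, -0.0]
contact_force: [-3.9, -1.5, 11.7]
opening: 0.0368
grip_force: 15.0
```

Emit:
{"op": "servo_tool", "data": {"steps": [[[0, 0, 0], 0], [[0, 0, 0], 0], [[0, 0, 0], 0], [[0, 0, 0.02], 0], [[0, 0, 0.3], 0], [[0, 0, 0.7], 0], [[0, 0, 1], 0], [[0, 0, 1], 0]], "jaw": 0.2}}

```text
time: 26.7
position: [0.5019, 0.3494, 0.1477]
tool_rot: [0.709, 0.706, 0.003, 0.001]
contact_force: [0.2, -0.1, -0.5]
opening: 0.0545
grip_force: 0.0
```

Emit:
{"op": "servo_tool", "data": {"steps": [[[-0.1, -0.4, 0], 0], [[-0.3, -0.8, 0], 0], [[-0.52, -1, 0], 0]], "jaw": 0.6}}

```text
time: 27.0
position: [0.4466, 0.2458, 0.1425]
tool_rot: [0.709, 0.705, -0.001, -0.0]
contact_force: [-0.2, -1.0, 0.1]
opening: 0.0727
grip_force: 0.0
```

Emit:
{"op": "servo_tool", "data": {"steps": [[[0, -0.4, 0], 0], [[0, -0.62, 0], 0], [[0, -0.62, 0], 0], [[0, -0.62, 0], 0]]}}

```text
time: 27.4
position: [0.4479, 0.1859, 0.1431]
tool_rot: [0.709, 0.705, -0.0, -0.0]
contact_force: [0.1, -0.1, 0.3]
opening: 0.0734
grip_force: 0.0
```

```bash
python3 look.py w9 flat_eyepiece tall_eyepiece oil_bottle
```

```text
27.4 [0.4479 0.1859 0.1431]
flat_eyepiece [287. 202.] 0.98 [0.45   0.1858]
oil_bottle [348.  11.] 0.92 [0.5009 0.3484]
```

View pics/w9.png

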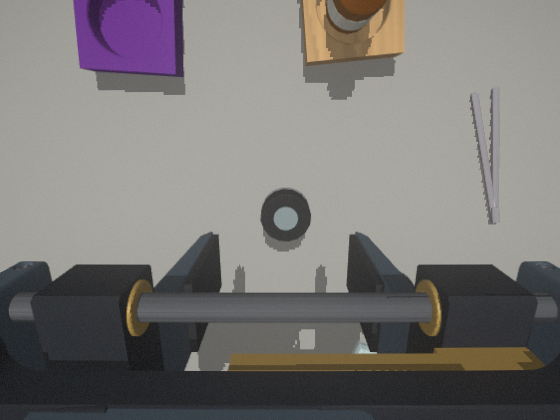

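The flat eyepiece is centred at (286,215), and the oil bottle stands in the wooden rack at (348,15).

Emit:
{"op": "servo_tool", "data": {"steps": [[[0, 0, -0.3], 0], [[0, 0, -0.6], 0], [[0, 0, -0.9], 0], [[0, 0, -1], 0]]}}

```text
time: 28.15
position: [0.4465, 0.1858, 0.0412]
tool_rot: [0.708, 0.706, -0.002, -0.001]
contact_force: [0.3, 0.6, 0.2]
opening: 0.0728
grip_force: 0.0
```

Emit:
{"op": "servo_tool", "data": {"steps": [[[0, 0, -0.06], 0], [[0, 0, -0.11], 0], [[0, 0, -0.11], 0], [[0, 0, -0.11], 0]]}}

```text
time: 28.55
position: [0.4484, 0.1863, 0.0332]
tool_rot: [0.709, 0.706, 0.001, 0.0]
contact_force: [-0.4, -0.7, -0.5]
opening: 0.0733
grip_force: 0.0
```

Emit:
{"op": "servo_tool", "data": {"steps": [[[0, 0, 0], 0], [[0, 0, 0], 0], [[0, 0, 0], 0], [[0, 0, 0], 0], [[0, 0, 0], 0], [[0, 0, 0], 0], [[0, 0, 0], 0], [[0, 0, 0], 0]], "jaw": -1, "grip_force": 20}}

```text
time: 29.35
position: [0.448, 0.1861, 0.0325]
tool_rot: [0.709, 0.706, 0.0, 0.0]
contact_force: [-0.4, -0.4, 4.7]
opening: 0.0415
grip_force: 20.0
```

Emit:
{"op": "servo_tool", "data": {"steps": [[[0, 0, 0.15], 0], [[0, 0, 0.5], 0], [[0, 0, 0.8], 0], [[0, 0, 1], 0], [[0, 0, 1], 0]]}}

```text
time: 29.85
position: [0.4492, 0.1866, 0.1347]
tool_rot: [0.709, 0.706, 0.002, 0.001]
contact_force: [-1.0, 0.2, -0.1]
opening: 0.0415
grip_force: 20.0
```

Emit:
{"op": "servo_tool", "data": {"steps": [[[0.3, -0.2, 0], 0], [[0.6, -0.5, 0], 0], [[0.83, -0.7, 0], 0]]}}

```text
time: 30.15
position: [0.5317, 0.1147, 0.1313]
tool_rot: [0.709, 0.706, -0.0, -0.0]
contact_force: [-1.4, 0.7, -1.0]
opening: 0.0415
grip_force: 20.0
```

Emit:
{"op": "servo_tool", "data": {"steps": [[[0.3, -0.2, 0], 0], [[0.6, -0.5, 0], 0], [[0.83, -0.7, 0], 0]]}}

```text
time: 30.45
position: [0.6148, 0.0444, 0.1308]
tool_rot: [0.709, 0.705, -0.0, -0.0]
contact_force: [-0.8, -0.5, -0.1]
opening: 0.0419
grip_force: 20.0
```

Emit:
{"op": "servo_tool", "data": {"steps": [[[0.3, -0.2, 0], 0], [[0.6, -0.5, 0], 0], [[0.81, -0.7, 0], 0], [[0.81, -0.7, 0], 0], [[0.81, -0.7, 0], 0]]}}

```text
time: 30.95
position: [0.6942, -0.0241, 0.1305]
tool_rot: [0.709, 0.705, -0.001, -0.001]
contact_force: [-0.1, 0.6, -0.5]
opening: 0.0415
grip_force: 20.0
```

```bash
python3 look.py w10 eyepiece_tray flat_eyepiece
```

```text
30.95 [ 0.6942 -0.0241  0.1305]
eyepiece_tray [285. 171.] 0.77 [0.6941 0.0083]
  rect 0.77 [695.   9.] [ 69. 132.] 0.8
flat_eyepiece [285. 249.] 0.73 [ 0.6941 -0.0666]
flat_eyepiece [113. 176.] 0.56 [0.5396 0.0044]
```

View pics/w10.png

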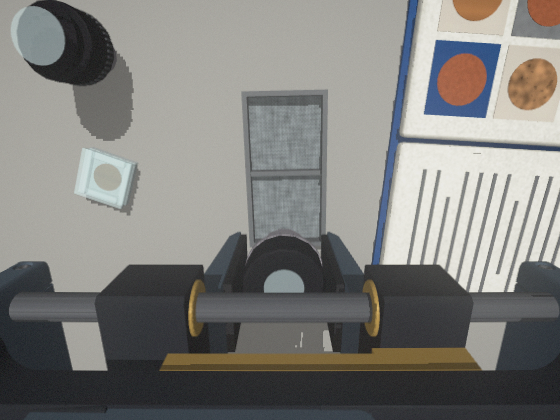

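The tray is at (285,170), with its centre at (0.695,0.009). The near bay at (0.695,-0.023) is under the tool. Lowering.

Emit:
{"op": "servo_tool", "data": {"steps": [[[0, 0, -0.2], 0], [[0, 0, -0.5], 0], [[0, 0, -0.75], 0], [[0, 0, -0.86], 0], [[0, 0, -0.9], 0], [[0, 0, -0.93], 0], [[0, 0, -0.94], 0], [[0, 0, -0.945], 0], [[0, 0, -0.95], 0], [[0, 0, -0.95], 0]]}}

```text
time: 32.2
position: [0.6951, -0.0239, 0.0379]
tool_rot: [0.709, 0.706, 0.0, 0.0]
contact_force: [-0.5, -0.3, 0.0]
opening: 0.0415
grip_force: 20.0
```

Emit:
{"op": "servo_tool", "data": {"steps": [[[0, 0, -0.005], 0], [[0, 0, -0.01], 0], [[0, 0, -0.01], 0], [[0, 0, -0.01], 0]]}}

```text
time: 32.6
position: [0.695, -0.0239, 0.0366]
tool_rot: [0.709, 0.706, 0.0, 0.0]
contact_force: [-1.0, -0.1, 2.8]
opening: 0.0416
grip_force: 20.0
```

Emit:
{"op": "servo_tool", "data": {"steps": [[[0, 0, 0], 0], [[0, 0, 0], 0], [[0, 0, 0], 0], [[0, 0, 0.02], 0], [[0, 0, 0.3], 0], [[0, 0, 0.7], 0], [[0, 0, 1], 0], [[0, 0, 1], 0]], "jaw": 0.3}}

```text
time: 33.4
position: [0.6974, -0.024, 0.1412]
tool_rot: [0.709, 0.706, 0.002, 0.002]
contact_force: [0.9, 0.5, 0.2]
opening: 0.0591
grip_force: 0.0
```

Emit:
{"op": "servo_tool", "data": {"steps": [[[-0.3, 0.2, 0], 0], [[-0.6, 0.4, 0], 0], [[-0.8, 0.64, 0], 0]], "jaw": 0.8}}

```text
time: 33.7
position: [0.6126, 0.0404, 0.1355]
tool_rot: [0.709, 0.705, -0.001, -0.001]
contact_force: [0.9, 1.3, -0.5]
opening: 0.08
grip_force: 0.0
```

Emit:
{"op": "servo_tool", "data": {"steps": [[[-0.3, 0.2, 0], 0], [[-0.6, 0.4, 0], 0], [[-0.73, 0.64, 0], 0], [[-0.73, 0.64, 0], 0], [[-0.73, 0.64, 0], 0]]}}

```text
time: 34.2
position: [0.5418, 0.1044, 0.1362]
tool_rot: [0.708, 0.706, -0.0, -0.0]
contact_force: [0.2, 0.4, -0.5]
opening: 0.0821
grip_force: 0.0
```

```bash
python3 look.py w11 tall_eyepiece
python3 - <<'E'
from h import *
import pickle
d=pickle.load(open('w11.pkl','rb')); o=d['tall_eyepiece'][0][0]
ys,xs=np.nonzero(o['pixels']); print(o['conf'],xs.min(),xs.max(),ys.min(),ys.max())
c=d['cam']; print(proj(c,[[.542,.104,0],[.542,.104,.068]]))
E
```

```text
34.2 [0.5418 0.1044 0.1362]
tall_eyepiece [284. 207.] 0.6 [0.5414 0.1018]
0.85 255 318 185 252
[[284.70461789 204.62805361]
 [285.02861198 229.25921493]]
```

View pics/w11.png

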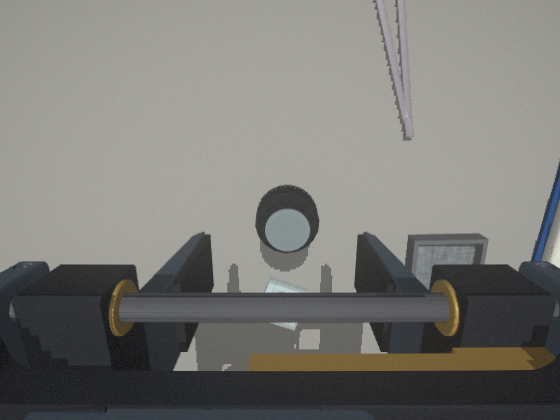

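The tall eyepiece is centred at (287,220) with fingers clear on both sides.

Emit:
{"op": "servo_tool", "data": {"steps": [[[0, 0, -0.3], 0], [[0, 0, -0.6], 0], [[0, 0, -0.85], 0], [[0, 0, -1], 0], [[0, 0, -1], 0], [[0, 0, -1], 0]]}}

```text
time: 34.95
position: [0.5424, 0.1039, 0.0369]
tool_rot: [0.709, 0.705, 0.0, 0.0]
contact_force: [0.3, 0.4, 0.5]
opening: 0.0818
grip_force: 0.0
```

Emit:
{"op": "servo_tool", "data": {"steps": [[[0, 0, 0], 0], [[0, 0, 0], 0], [[0, 0, 0], 0], [[0, 0, 0], 0], [[0, 0, 0], 0], [[0, 0, 0], 0], [[0, 0, 0], 0], [[0, 0, 0], 0]], "jaw": -1, "grip_force": 20}}

```text
time: 35.75
position: [0.5422, 0.1042, 0.0368]
tool_rot: [0.709, 0.706, 0.0, 0.0]
contact_force: [-0.0, -0.4, 7.0]
opening: 0.0493
grip_force: 20.0
```

Emit:
{"op": "servo_tool", "data": {"steps": [[[0, 0, 0.15], 0], [[0, 0, 0.5], 0], [[0, 0, 0.8], 0], [[0, 0, 1], 0], [[0, 0, 1], 0]]}}

```text
time: 36.25
position: [0.5434, 0.1044, 0.1398]
tool_rot: [0.709, 0.706, 0.002, 0.001]
contact_force: [-0.4, -0.2, -1.6]
opening: 0.0497
grip_force: 20.0
```

Emit:
{"op": "servo_tool", "data": {"steps": [[[0.3, -0.1, 0], 0], [[0.6, -0.2, 0], 0], [[0.8, -0.3, 0], 0]]}}

```text
time: 36.55
position: [0.6231, 0.0737, 0.1361]
tool_rot: [0.709, 0.706, -0.0, -0.0]
contact_force: [-0.7, 0.5, -0.7]
opening: 0.0497
grip_force: 20.0
```

Emit:
{"op": "servo_tool", "data": {"steps": [[[0.3, -0.1, 0], 0], [[0.6, -0.2, 0], 0], [[0.73, -0.33, 0], 0], [[0.73, -0.33, 0], 0], [[0.73, -0.33, 0], 0]]}}

```text
time: 37.05
position: [0.6937, 0.0409, 0.1356]
tool_rot: [0.709, 0.705, -0.001, -0.001]
contact_force: [0.4, -0.1, -0.0]
opening: 0.0495
grip_force: 20.0
```

Emit:
{"op": "servo_tool", "data": {"steps": [[[0, 0, -0.2], 0], [[0, 0, -0.5], 0], [[0, 0, -0.75], 0], [[0, 0, -0.86], 0], [[0, 0, -0.9], 0], [[0, 0, -0.93], 0], [[0, 0, -0.935], 0], [[0, 0, -0.94], 0], [[0, 0, -0.945], 0], [[0, 0, -0.945], 0]]}}

```text
time: 38.05
position: [0.6951, 0.0411, 0.0423]
tool_rot: [0.709, 0.706, 0.0, 0.0]
contact_force: [-1.1, -0.2, -1.4]
opening: 0.05
grip_force: 20.0
```

Emit:
{"op": "servo_tool", "data": {"steps": [[[0, 0, -0.005], 0], [[0, 0, -0.01], 0], [[0, 0, -0.01], 0], [[0, 0, -0.01], 0]]}}

```text
time: 38.45
position: [0.6949, 0.0411, 0.0409]
tool_rot: [0.709, 0.706, -0.0, -0.0]
contact_force: [-0.2, 0.6, -1.2]
opening: 0.049
grip_force: 20.0
```

Emit:
{"op": "servo_tool", "data": {"steps": [[[0, 0, -0.005], 0], [[0, 0, -0.01], 0], [[0, 0, -0.01], 0], [[0, 0, -0.01], 0]]}}

```text
time: 38.85
position: [0.695, 0.0411, 0.0408]
tool_rot: [0.709, 0.706, -0.0, -0.0]
contact_force: [-6.0, -1.0, 11.7]
opening: 0.0496
grip_force: 20.0
```

Emit:
{"op": "servo_tool", "data": {"steps": [[[0, 0, 0], 0], [[0, 0, 0], 0], [[0, 0, 0], 0], [[0, 0, 0.02], 0], [[0, 0, 0.3], 0], [[0, 0, 0.7], 0], [[0, 0, 1], 0], [[0, 0, 1], 0]], "jaw": 0.5}}

```text
time: 39.65
position: [0.6973, 0.0412, 0.1447]
tool_rot: [0.709, 0.706, 0.002, 0.002]
contact_force: [0.6, -0.1, 1.0]
opening: 0.0684
grip_force: 0.0
```

Emit:
{"op": "servo_tool", "data": {"steps": [[[0, 0.4, 0.5], 0], [[0, 0.8, 1], 0], [[0, 1, 1], 0]]}}

```text
time: 39.95
position: [0.6955, 0.1418, 0.2425]
tool_rot: [0.709, 0.705, 0.001, 0.001]
contact_force: [0.2, -0.1, 0.5]
opening: 0.0684
grip_force: 0.0
```

Emit:
{"op": "servo_tool", "data": {"steps": [[[0, 0.4, 0], 0], [[0, 0.8, 0], 0], [[0, 1, 0], 0]]}}

```text
time: 40.25
position: [0.6944, 0.2438, 0.2393]
tool_rot: [0.708, 0.706, -0.0, -0.0]
contact_force: [0.2, -0.0, 0.2]
opening: 0.0683
grip_force: 0.0
```

Emit:
{"op": "servo_tool", "data": {"steps": [[[0, 0.4, 0], 0], [[0, 0.8, 0], 0], [[0, 1, 0], 0]]}}

```text
time: 40.55
position: [0.6945, 0.3433, 0.239]
tool_rot: [0.708, 0.706, -0.0, -0.0]
contact_force: [0.5, -1.1, 0.2]
opening: 0.068
grip_force: 0.0
```

Emit:
{"op": "servo_tool", "data": {"steps": [[[-0.2, 0.4, 0], 0], [[-0.5, 0.8, 0], 0], [[-0.5, 1, 0], 0], [[-0.5, 1, 0], 0]]}}

```text
time: 40.95
position: [0.6444, 0.4429, 0.2394]
tool_rot: [0.708, 0.706, -0.0, -0.0]
contact_force: [-0.7, -0.5, 1.3]
opening: 0.068
grip_force: 0.0
```

Run:
```python
from h import *
a=r.read_camera('scene'); b=r.read_camera('side')
cv2.imwrite('pics/end.png',cv2.resize(np.hstack([a[110:410,180:480],b[90:390,150:450]]),(800,400),interpolation=2))
for n in('scene','side'):
    c=cam(n)
    for t in("glass_dish","stain_bottle","oil_bottle","long_objective","short_objective","tall_eyepiece","flat_eyepiece"):
        p=r.pinpoint(n,t)[:1]; 
        if p: print(n,t,round(p[0]['conf'],2),onz(c,p[0]['position'],0)[:2].round(3))
```

```text
scene glass_dish 0.8 [ 0.525 -0.013]
scene stain_bottle 0.93 [0.484 0.403]
scene oil_bottle 0.5 [ 0.684 -0.03 ]
scene long_objective 0.47 [ 0.481 -0.318]
scene short_objective 0.52 [ 0.468 -0.377]
scene tall_eyepiece 0.79 [0.686 0.035]
scene flat_eyepiece 0.7 [ 0.686 -0.036]
side glass_dish 0.47 [ 0.532 -0.006]
side stain_bottle 0.92 [0.492 0.408]
side oil_bottle 0.73 [0.504 0.349]
side short_objective 0.7 [0.496 0.382]
side tall_eyepiece 0.4 [0.699 0.043]
```

View pics/end.png

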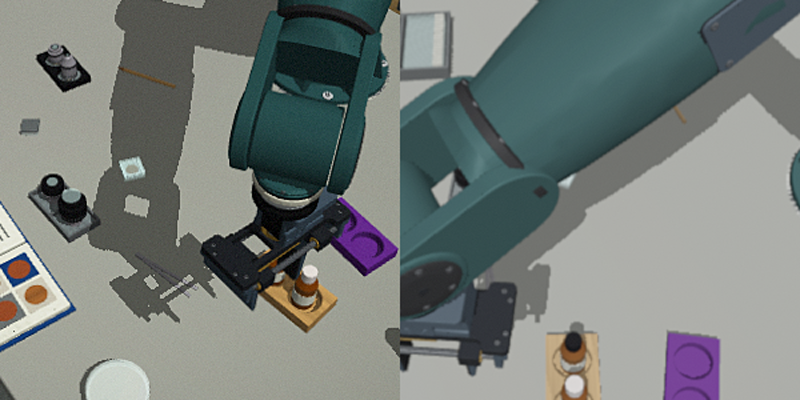

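The final views show everything standing upright. In the scene half, the objectives are in the block at (63,62) and the eyepieces in the tray at (62,195). In the side half, the oil bottle stands next to the stain bottle in the wooden rack at (572,350). The dish is still where it was. Handing in.

```bash
python3 -c "
from workcell import r
print(r.close_job())"
```

```text
the job is handed in; nothing more can be done
None
```

I handed the job in at about 41 s with all five parts standing upright in their places and released; in the final pictures the stain bottle and the glass dish were still where they started.

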